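Slide the notebook out over the bench edge

TASK

Slide the green notebook, flat on the bench, towards the robot until its near end sticks out squarely over the front edge of the bench by about a third of its length (some 5 cm), so that the next person can pick it up. Let go of it there, lying flat on the bench, and do not disturb the blue and the red notebook.

Things in the scene. Friction and masses are not known exactly. Their poses are not given: they have to be found in the camera images.
- green_center (a point): Centre (half-way up) of the green notebook: a closed hard-cover book lying flat, 148 mm long (x axis) x 105 mm wide (y axis) x 12 mm thick, about 0.16 kg, white label, black band along one side; it stays closed and slides easily. Starts wholly on the bench, x axis pointing away from the robot within 6 degrees: the near end, which has to stick out, is 74 mm along -x, the far end 74 mm along +x.
- bench_edge (a point): Point on the straight front edge of the bench, on the level of the bench top (z = 0). The edge runs along the world y axis through this point; the bench lies on the far (+x) side, and on the robot's side (-x) there is a free gap above the floor.
- blue_notebook: Blue notebook of the same make and size as the green one (148 x 105 x 12 mm), lying flat elsewhere on the bench; origin at the centre of its underside. To be left alone. The three notebooks change places from time to time; neighbours may be only 15 mm apart.
- red_notebook: Red notebook of the same make and size as the green one (148 x 105 x 12 mm), lying flat elsewhere on the bench; origin at the centre of its underside. To be left alone. The three notebooks change places from time to time; neighbours may be only 15 mm apart.

How it is judged:
By the outcome, as a careful person would: the job done as asked, in the order asked, and still so for the second after the job is handed in, with the robot touching nothing.
It also fails if it takes over 32 s, if anything falls off the work surface, if the arm or the gripper's body presses on something with over 40 N, if the wrist force passes 120 N, or if a joint passes its speed limit or range.

ROBOT

A 6-joint arm with a two-finger parallel gripper is mounted at the origin on a cart in front of the work surface, level with it; the furniture and walls round the work are solid. World frame = base frame: x ahead of the robot, y to its left, z up, the work surface at z = 0. Lengths are in m, angles in rad, forces in N, time in s.
With the tool pointing down it reaches from about 0.375 to 0.9 m from the base axis. Payload 3.1 kg.
Tool frame: the origin (TCP) lies between the finger pads; the fingertips stand 8 mm ahead of it and the grasp point (between the pads) lies 11 mm behind it; z points along the fingers, y is the line along which they close (so a half turn about z gives the same grasp; the last joint's range is limited). The gripper opens to 85 mm and grips with 20 to 120 N. Pads are 22 mm wide; open, the fingers measure 114 mm over their backs; the gripper's body (76 mm by 85 mm) begins 54 mm behind the grasp point. The pads swing forward as they close: fully open they stand 13 mm farther back than shut.
Start: joints at [1.163, 0.527, 1.433, -0, 1.181, -0.178], TCP at [0.142, 0.609, 0.208] pointing down, gripper open.
Joint ranges: [-3.08, 3.08], [-0.75, 2.2], [0.22, 2.44], [-1.43, 4.57], [0, 2.65], [-2.85, 2.85]. Speed limits (rad/s): [2.79, 2.79, 3.14, 3.14, 3.14, 3.14].

INTERFACE

Orientations are given as a unit quaternion [x, y, z, w].
In Python, from station import readout, cams, sign_off gives the robot as it stands.
- The arm moves only by the tool send_rows, never from a script. Its argument "commands" is text: rows parted by semicolons, each of 5 numbers parted by spaces: the finger opening in mm, from 0 to 85.4, then the shift along the tool's x, y, z each as a share of 0.02 m, from -1 to 1, then the turn about the tool's z as a share of 4 degrees, from -1 to 1. In form: grip dx dy dz spin; .... A call has 1 to 20 rows; each row shifts and turns the commanded pose from where the row before left it, along the tool's axes as they then stand; what a row does not reach is not made up. A row lasts 1/12 s, in which the tool goes at most 41.7 mm and 7.16 degrees, less where a joint would pass 70% of its speed; a pose out of reach is approached as far as the arm can. A call with a number of a shift or a turn outside -1 to 1 is refused whole. A call with a gripper value outside its range is refused whole. The fingers move at their own pace and stop on an object; "grip_force" is the grip in N (left out, the last holds). Time passes only in rows, so rows that do not move let the fingers close. It gives the time, the measured TCP pose, the force, the opening and the grip force at its end, in the units of the state.
- readout.sense(): the state, without advancing time (a new reading comes with each control period).
- cams.snapshot(name): name is "scene" or "side" or "wrist"; returns a dict with "pixels" (384x512x3 uint8, red, green, blue), "intrinsics" (3x3 intrinsics, pixels), "eye" and "rotation" of the camera in the world. Camera axes: x right, y down, z forward; pixel columns grow to the right and rows downward; lengths in m; the calibration is good to about 2 mm. A picture is of the moment at which its call begins. There is no depth.
- sign_off(): hands the job in; it is judged then, once.
The state is a dict: "t": time; "q": joint angles; "qd": joint speeds; "tau": joint torques, N m; "tcp_pos": TCP position; "tool_rot": TCP orientation; "force": force on the tool from outside, world axes, zero at the start; "ft_torque": the same for the moment, N m; "finger_gap": opening from 0.0 (shut) to 1.0 (fully open); "gripper_force": force on a finger pad.
Only numpy, scipy, OpenCV 4.12 (cv2) and the standard library are available. Lean on these libraries where they do the work, as an engineer would, in place of code of your own. Each camera call takes 0.05 s, during which the arm holds its last target. There are 200 camera calls.

## Working session

There is one attempt and no reset: what is moved stays moved. The work goes in short steps, Python scripts to look and compute and a tool call to move; the robot and the scene stay as the last step left them, time stands still between calls to the robot, and variables do not carry over. Pictures are saved under pics/ and viewed, at most 10 in all, crops included, and the job is handed in when it is done.

Besides the shell and the picture viewer there is one more tool, called after "Emit:" as name(argument=value, ...), one argument or row to a line, values as JSON. send_rows: Moves the arm, as the interface text tells. Its arguments: {"type":"object","properties":{"commands":{"type":"string"},"grip_force":{"type":"number"}},"required":["commands"]}

```bash
mkdir -p pics
cat > h.py <<'E'
import numpy as np,cv2
from station import readout,cams,sign_off
def snap(n,f):
    s=cams.snapshot(n); cv2.imwrite('pics/'+f,cv2.cvtColor(np.asarray(s['pixels'],np.uint8),cv2.COLOR_RGB2BGR)); return s
def ground(s,uv,z):
    K=np.array(s['intrinsics']);R=np.array(s['rotation']);e=np.array(s['eye'])
    uv=np.atleast_2d(np.array(uv,float)); d=np.c_[uv,np.ones(len(uv))]@np.linalg.inv(K).T@R.T
    return e+d*((z-e[2])/d[:,2])[:,None]
E
python3 - <<'E'
from h import *
a=snap('scene','a.png');b=snap('side','b.png')
for s in(a,b):print(s['eye'],np.round(s['rotation'],3).tolist(),s['intrinsics'])
r=readout.sense();print(r)
cv2.imwrite('pics/ab.png',np.hstack([cv2.imread('pics/a.png')]))
E
```

```text
[ 0.03720078 -0.58454548  0.56658324] [0.853, -0.234, 0.128, -0.448] [[371.84745628   0.         260.74929676]
 [  0.         371.84745628 190.91822592]
 [  0.           0.           1.        ]]
[ 0.19965623 -0.93220402  0.93821173] [0.903, -0.111, 0.048, -0.412] [[474.03202083   0.         253.39603301]
 [  0.         474.03202083 199.15995091]
 [  0.           0.           1.        ]]
{'t': 0.1, 'q': array([ 1.16349776e+00,  5.28390414e-01,  1.43377222e+00, -1.86794584e-05,
        1.18141060e+00, -1.78505937e-01]), 'qd': array([-1.87503247e-03, -2.24416955e-03, -4.07270223e-03, -1.22483064e-04,
       -1.28480583e-03,  6.86048215e-05]), 'tau': array([-5.67234383e-05, -4.43303239e+01, -1.78587431e+01, -2.21114769e-04,
        3.83763647e-03, -4.27482604e-06]), 'tcp_pos': array([0.14145319, 0.60807257, 0.20732157]), 'tool_rot': array([ 1.14143383e-01,  9.93463793e-01, -9.50610119e-04, -2.77660137e-04]), 'force': array([-1.6154609 ,  0.50651253, -0.30263238]), 'ft_torque': array([ 0.01054365, -0.03897739, -0.0103348 ]), 'gripper_force': 0.0, 'finger_gap': 1.0010289593911668}
```

View pics/a.png

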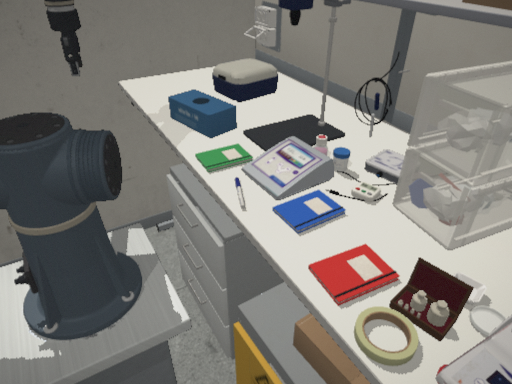

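View pics/b.png

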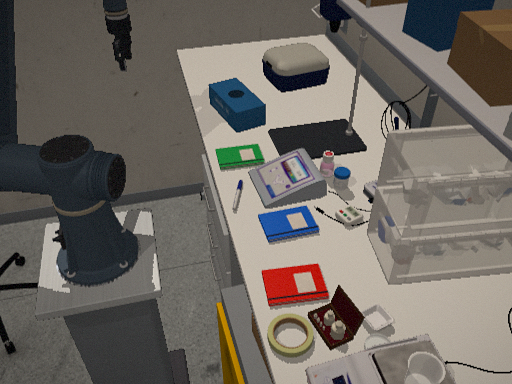

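The green notebook is at about (224,157) in scene and (240,156) in side. A grey instrument stands to its right (far side), and the pen is at (239,192) in scene. I'll measure the corners and the edge next.

```bash
cat >> h.py <<'E'
def mask(s):
    p=np.asarray(s['pixels'],np.uint8);h=cv2.cvtColor(p,cv2.COLOR_RGB2HSV)
    m=cv2.inRange(h,(45,100,40),(80,255,255))
    m=cv2.morphologyEx(m,cv2.MORPH_CLOSE,np.ones((9,9)))
    n,l,st,c=cv2.connectedComponentsWithStats(m);k=1+np.argmax(st[1:,4]);return (l==k).astype(np.uint8)
def book(s,cx0=(0.5,0.2,0)):
    """pose x,y,yaw by maximising IoU of projected box with mask"""
    from scipy.optimize import minimize
    m=mask(s);U=4
    M=cv2.resize(m,None,fx=U,fy=U,interpolation=cv2.INTER_LINEAR)
    K=np.array(s['intrinsics']);R=np.array(s['rotation']);e=np.array(s['eye'])
    ys,xs=np.nonzero(m);g=ground(s,[[xs.mean(),ys.mean()]],.008)[0]
    def f(v):
        c,n=np.cos(v[2]),np.sin(v[2])
        P=np.array([[v[0]+c*a*.074-n*b*.0525,v[1]+n*a*.074+c*b*.0525,z] for a in(-1,1) for b in(-1,1) for z in(0,.012)])
        q=(P-e)@R;q=q[:,:2]/q[:,2:]*[K[0,0],K[1,1]]+K[:2,2]
        hull=cv2.convexHull(((q+.5)*U*16-8).astype(np.int32))
        I=np.zeros_like(M);cv2.fillConvexPoly(I,hull,1,shift=4)
        return -(I&M).sum()/(I|M).sum()
    best=min((minimize(f,[g[0],g[1],t],method='Nelder-Mead',options=dict(initial_simplex=[[g[0],g[1],t],[g[0]+.01,g[1],t],[g[0],g[1]+.01,t],[g[0],g[1],t+.06]],xatol=1e-5,fatol=1e-5)) for t in(-.07,0,.07)),key=lambda r:r.fun)
    return best.x,best.fun
E
python3 - <<'E'
from h import *
for n in('scene','side'):
    s=cams.snapshot(n);m=mask(s);ys,xs=np.nonzero(m)
    v,f=book(s);print(n,m.sum(),v,np.degrees(v[2]),f)
    # edge: along rays x at given y, grey profile
    K=np.array(s['intrinsics']);R=np.array(s['rotation']);e=np.array(s['eye'])
    g=cv2.cvtColor(np.asarray(s['pixels'],np.uint8),cv2.COLOR_RGB2GRAY).astype(np.float32)
    for y in(.4,.3,.22,.15,.05,-.05):
        x=np.arange(.2,.6,.001);P=np.c_[x,0*x+y,0*x];q=(P-e)@R;q=q[:,:2]/q[:,2:]*K[0,0]+K[:2,2]
        pr=cv2.remap(g,q[:,:1].astype(np.float32),q[:,1:].astype(np.float32),1).ravel()
        d=pr[6:]-pr[:-6];i=np.argsort(-d)[:1];print(y,x[i]+.003,d[i],pr[i],pr[i+6],[int(t) for t in pr[::20]])
s=cams.snapshot('scene');cv2.imwrite('pics/c.png',cv2.cvtColor(cv2.resize(np.asarray(s['pixels'],np.uint8)[90:240,120:320],None,fx=4,fy=4,interpolation=2),cv2.COLOR_RGB2BGR))
E
```

```text
Traceback (most recent call last):
  File "h.py", line 20, in book
    ys,xs=np.nonzero(m);g=ground(s,[[xs.mean(),ys.mean()]],.008)[0]
                          ~~~~~~^^^^^^^^^^^^^^^^^^^^^^^^^^^^^^^^
  File "h.py", line 7, in ground
    uv=np.atleast_2d(np.array(uv,float)); d=np.c_[uv,np.ones(len(uv))]@np.linalg.inv(K).T@R.T
                                            ~~~~~~~~~~~~~~~~~~~~~~~~~~~~~~~~~~~~~~~~~~~~~^~~~
ValueError: matmul: Input operand 1 has a mismatch in its core dimension 0, with gufunc signature (n?,k),(k,m?)->(n?,m?) (size 4 is different from 3)
```

```bash
sed -i "s/R=np.array(s\['rotation'\])/R=Rotation.from_quat(s['rotation']).as_matrix()/; s/^import numpy as np,cv2/import numpy as np,cv2\nfrom scipy.spatial.transform import Rotation/" h.py
python3 - <<'E'
from h import *
for n in('scene','side'):
    s=cams.snapshot(n);m=mask(s)
    v,f=book(s);print(n,m.sum(),v,np.degrees(v[2]),f)
    K=np.array(s['intrinsics']);R=Rotation.from_quat(s['rotation']).as_matrix();e=np.array(s['eye'])
    g=cv2.cvtColor(np.asarray(s['pixels'],np.uint8),cv2.COLOR_RGB2GRAY).astype(np.float32)
    for y in(.4,.3,.22,.15,.05,-.05):
        x=np.arange(.2,.6,.001);P=np.c_[x,0*x+y,0*x];q=(P-e)@R;q=q[:,:2]/q[:,2:]*K[0,0]+K[:2,2]
        pr=cv2.remap(g,q[:,:1].astype(np.float32),q[:,1:].astype(np.float32),1).ravel()
        d=pr[6:]-pr[:-6];i=np.argsort(-d)[:1];print(y,x[i]+.003,d[i],[int(t) for t in pr[::20]])
s=cams.snapshot('scene');cv2.imwrite('pics/c.png',cv2.cvtColor(cv2.resize(np.asarray(s['pixels'],np.uint8)[90:240,120:320],None,fx=4,fy=4,interpolation=2),cv2.COLOR_RGB2BGR))
E
```

```text
scene 667 [0.29931678 0.36807322 0.07      ] 4.010704565915759 0.0
0.4 [0.357] [86.59961] [118, 118, 118, 118, 118, 118, 116, 116, 212, 218, 136, 141, 145, 150, 158, 165, 169, 170, 219, 218]
0.3 [0.541] [84.31641] [115, 116, 117, 118, 181, 137, 140, 138, 209, 218, 104, 106, 112, 105, 115, 101, 109, 147, 218, 188]
0.22 [0.356] [77.791016] [114, 115, 116, 126, 179, 136, 140, 138, 211, 219, 219, 219, 196, 219, 113, 178, 145, 205, 202, 203]
0.15 [0.356] [81.2832] [80, 82, 114, 125, 178, 136, 140, 138, 211, 219, 219, 172, 219, 219, 113, 181, 159, 142, 206, 204]
0.05 [0.356] [87.4668] [130, 127, 116, 123, 176, 136, 138, 136, 211, 219, 219, 219, 219, 210, 208, 199, 195, 191, 184, 186]
-0.05 [0.357] [88.3457] [112, 123, 115, 120, 94, 94, 94, 95, 211, 220, 219, 219, 219, 68, 71, 76, 79, 83, 85, 84]
side 723 [0.26103348 0.43339904 0.27      ] 15.469860468532222 0.0
0.4 [0.359] [111.03223] [90, 89, 91, 92, 88, 88, 92, 90, 148, 185, 89, 97, 111, 111, 107, 124, 118, 156, 185, 184]
0.3 [0.358] [114.25293] [88, 92, 89, 94, 89, 86, 89, 135, 157, 186, 90, 86, 81, 87, 91, 86, 80, 174, 185, 127]
0.22 [0.357] [119.53223] [60, 59, 61, 60, 61, 60, 70, 139, 179, 184, 185, 185, 167, 185, 133, 111, 152, 156, 157, 149]
0.15 [0.359] [99.35156] [105, 110, 106, 111, 109, 79, 79, 140, 173, 185, 185, 100, 185, 184, 132, 134, 89, 157, 158, 105]
0.05 [0.358] [104.45703] [104, 107, 111, 111, 105, 101, 87, 150, 173, 185, 186, 186, 185, 161, 165, 151, 125, 125, 113, 108]
-0.05 [0.357] [119.49414] [108, 105, 113, 110, 112, 84, 89, 90, 176, 185, 186, 184, 184, 81, 74, 71, 78, 73, 73, 68]h.py:28: RuntimeWarning: overflow encountered in scalar negative
  return -(I&M).sum()/(I|M).sum()
```

View pics/c.png

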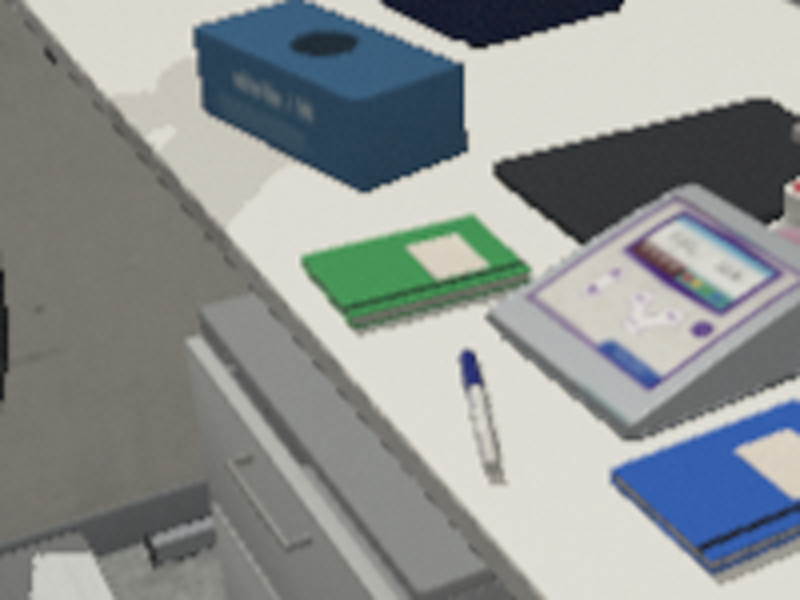

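```bash
sed -i 's/return -(I&M).sum()/return -1.0*(I\&M).sum()/' h.py
python3 - <<'E'
from h import *
for n in('scene','side'):
    s=cams.snapshot(n);v,f=book(s);print(n,v,np.degrees(v[2]),f)
    if n=='scene':
        c=np.array([(302,262),(475,215),(530,265),(352,312)])/4-.5+[120,90]
        g=ground(s,c,.012);print(g,g.mean(0),np.linalg.norm(g-np.roll(g,-1,0),axis=1))
        c=np.array([(462,350),(497,480),(488,308),(365,190),(466,150),(200,115)])/4-.5+[120,90]
        print('pen,instr,box',ground(s,c,.003))
E
```

```text
scene [ 0.46337886  0.34616546 -0.06771746] -3.879924397433508 -0.6659503191960053
[[0.38359586 0.3745032  0.012     ]
 [0.53491044 0.37726429 0.012     ]
 [0.53207653 0.28289901 0.012     ]
 [0.38584564 0.28705425 0.012     ]] [0.45910712 0.33043019 0.012     ] [0.15133977 0.09440782 0.14628991 0.08747788]
pen,instr,box [[0.43704507 0.21413262 0.003     ]
 [0.38528991 0.06871172 0.003     ]
 [0.48071869 0.25597176 0.003     ]
 [0.48410037 0.48016623 0.003     ]
 [0.59554615 0.50824147 0.003     ]
 [0.41688551 0.70001455 0.003     ]]
side [ 0.46034496  0.33727227 -0.03827455] -2.1929699959807234 -0.7512412147785157
```

```bash
sed -i 's/return (l==k).astype(np.uint8)/m=(l==k).astype(np.uint8);hu=cv2.convexHull(cv2.findNonZero(m));cv2.fillConvexPoly(m,hu,1);return m/; s/(45,100,40),(80/(40,70,25),(90/' h.py
python3 - <<'E'
from h import *
o=[]
for n in('scene','side'):
    s=cams.snapshot(n);v,f=book(s);print(n,v,np.degrees(v[2]),f,cv2.boundingRect(mask(s)))
    p=np.asarray(s['pixels'],np.uint8).copy();c,_=cv2.findContours(mask(s),0,2);x,y,w,h=cv2.boundingRect(mask(s))
    a=cv2.resize(p[y-15:y+35,x-15:x+65],None,fx=8,fy=8,interpolation=0)
    K=np.array(s['intrinsics']);R=Rotation.from_quat(s['rotation']).as_matrix();e=np.array(s['eye'])
    cs,sn=np.cos(v[2]),np.sin(v[2])
    for z,col in((0,(255,0,0)),(.012,(255,0,255))):
        P=np.array([[v[0]+cs*i*.074-sn*j*.0525,v[1]+sn*i*.074+cs*j*.0525,z] for i,j in((-1,-1),(1,-1),(1,1),(-1,1))])
        q=(P-e)@R;q=q[:,:2]/q[:,2:]*K[0,0]+K[:2,2]
        cv2.polylines(a,[((q+.5-[x-15,y-15])*8).astype(np.int32)],True,col,1)
    o.append(a)
cv2.imwrite('pics/d.png',cv2.cvtColor(np.vstack(o)[:600],cv2.COLOR_RGB2BGR))
cv2.imwrite('pics/d.png',cv2.resize(cv2.cvtColor(np.vstack(o),cv2.COLOR_RGB2BGR),None,fx=.75,fy=.75))
E
```

```text
scene [ 0.45973567  0.33091345 -0.03766618] -2.158113081444723 -0.936702649656526 (196, 144, 56, 28)
side [ 0.46073296  0.33378597 -0.03520599] -2.017154794274034 -0.9596672548525333 (216, 144, 48, 26)
```

View pics/d.png

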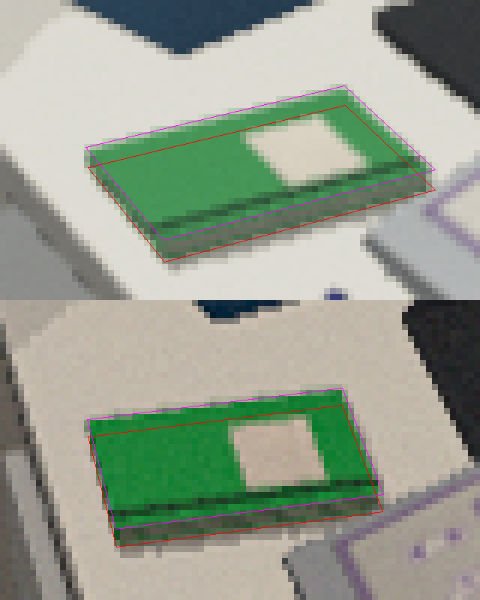

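The overlay fits in both views: centre is about (0.460, 0.332), yaw about −2°, edge x ≈ 0.357. The plan is to press lightly from above with the fingers spread 50 mm and drag about 79 mm along −x while turning +2°.

Emit:
send_rows(
  commands="50 0 0 0 -0.92;50 0 0 0 -0.92;50 0 0 0 -0.92;50 -0.98 -0.78 0 0;50 -0.98 -0.78 0 0;50 -0.98 -0.78 0 0;50 -0.98 -0.78 0 0;50 -0.98 -0.78 0 0;50 -0.98 -0.78 0 0;50 -0.98 -0.78 0 0;50 -0.98 -0.78 0 0;50 -0.98 -0.78 0 0;50 -0.98 -0.78 0 0;50 -0.98 -0.78 0 0;50 -0.98 -0.78 0 0;50 -0.98 -0.78 0 0;50 -0.98 -0.78 0 0;50 -0.98 -0.78 0 0;50 -0.98 -0.78 0 0;50 -0.98 -0.78 0 0",
)

```text
t: 2.17
tcp_pos: [0.466, 0.3308, 0.2084]
tool_rot: [0.018, 1.0, 0.0, 0.0]
force: [-0.6, -0.4, 0.1]
finger_gap: 0.584
gripper_force: 0.0
```

Emit:
send_rows(
  commands="50 0 0 0 0;50 0 0 1 0;50 0 0 1 0;50 0 0 1 0;50 0 0 1 0;50 0 0 1 0;50 0 0 1 0;50 0 0 1 0;50 0 0 0 0;50 0 0 0 0",
)

```text
t: 3.0
tcp_pos: [0.4641, 0.3316, 0.0675]
tool_rot: [0.018, 1.0, -0.0, -0.001]
force: [0.1, 0.2, 0.3]
finger_gap: 0.589
gripper_force: 0.0
```

Run:
```python
from h import *
s=snap('scene','e.png');snap('wrist','w.png');r=readout.sense();print(r['t'],r['tcp_pos'],r['tool_rot'],r['force'],r['finger_gap'])
cv2.imwrite('pics/e.png',np.hstack([cv2.resize(cv2.imread('pics/e.png')[60:260,120:370],(400,320)),cv2.resize(cv2.imread('pics/w.png'),(400,320))]))
```

```text
3.1 [0.46571113 0.33226574 0.06924276] [1.78951921e-02 9.99839460e-01 4.17846137e-04 8.00643986e-04] [-0.42070602  0.3671018   0.84394284] 0.5847063979862728
```

View pics/e.png

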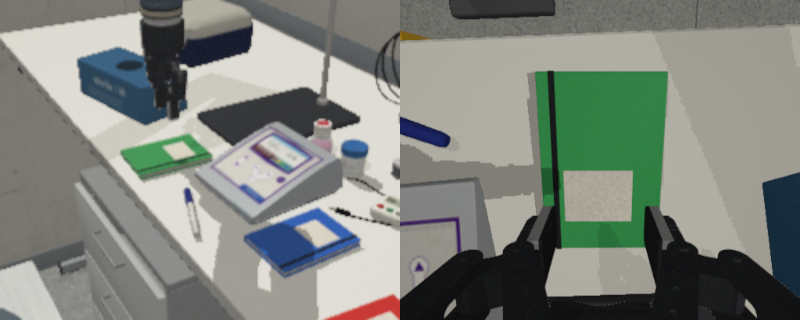

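The wrist view shows the fingers straddling the book's middle and parallel to it, with the instrument clear to one side. Descending now.

Emit:
send_rows(
  commands="50 0 0 0.75 0;50 0 0 0.75 0;50 0 0 0.5 0;50 0 0 0.25 0;50 0 0 0 0;50 0 0 0 0",
)

```text
t: 3.6
tcp_pos: [0.4655, 0.3319, 0.0237]
tool_rot: [0.018, 1.0, 0.0, 0.0]
force: [-0.2, -0.7, 0.4]
finger_gap: 0.586
gripper_force: 0.0
```

Emit:
send_rows(
  commands="50 0 0 0.1 0;50 0 0 0.1 0;50 0 0 0 0;50 0 0 0 0",
)

```text
t: 3.93
tcp_pos: [0.4652, 0.3317, 0.0194]
tool_rot: [0.018, 1.0, 0.0, 0.0]
force: [-0.4, 0.1, 0.4]
finger_gap: 0.586
gripper_force: 0.0
```

Emit:
send_rows(
  commands="50 0 0 0.1 0;50 0 0 0 0;50 0 0 0 0",
)

```text
t: 4.18
tcp_pos: [0.465, 0.3316, 0.0171]
tool_rot: [0.018, 1.0, -0.0, -0.0]
force: [-0.1, 0.1, -0.2]
finger_gap: 0.591
gripper_force: 0.0
```

Emit:
send_rows(
  commands="50 0 0 0.05 0;50 0 0 0 0;50 0 0 0 0",
)

```text
t: 4.43
tcp_pos: [0.4651, 0.3316, 0.0161]
tool_rot: [0.018, 1.0, -0.0, -0.0]
force: [-0.1, -0.0, -0.4]
finger_gap: 0.586
gripper_force: 0.0
```

Emit:
send_rows(
  commands="50 0 0 0.05 0;50 0 0 0 0;50 0 0 0 0",
)

```text
t: 4.68
tcp_pos: [0.4651, 0.3316, 0.0152]
tool_rot: [0.018, 1.0, -0.0, -0.0]
force: [-0.6, -0.1, -0.4]
finger_gap: 0.592
gripper_force: 0.0
```

Emit:
send_rows(
  commands="50 0 0 0.05 0;50 0 0 0 0;50 0 0 0 0",
)

```text
t: 4.93
tcp_pos: [0.4651, 0.3316, 0.0141]
tool_rot: [0.018, 1.0, -0.0, -0.0]
force: [-0.9, 0.5, -0.3]
finger_gap: 0.582
gripper_force: 0.0
```

Emit:
send_rows(
  commands="50 0 0 0.05 0;50 0 0 0 0;50 0 0 0 0",
)

```text
t: 5.18
tcp_pos: [0.4651, 0.3316, 0.0131]
tool_rot: [0.018, 1.0, -0.0, -0.0]
force: [0.5, -0.2, -0.2]
finger_gap: 0.582
gripper_force: 0.0
```

Emit:
send_rows(
  commands="50 0 0 0.03 0;50 0 0 0 0;50 0 0 0 0",
)

```text
t: 5.43
tcp_pos: [0.465, 0.3316, 0.0125]
tool_rot: [0.018, 1.0, -0.0, -0.0]
force: [-0.6, -0.1, -1.2]
finger_gap: 0.587
gripper_force: 0.0
```

Emit:
send_rows(
  commands="50 0 0 0.05 0;50 0 0 0 0;50 0 0 0 0",
)

```text
t: 5.68
tcp_pos: [0.4651, 0.3316, 0.0116]
tool_rot: [0.018, 1.0, -0.0, -0.0]
force: [-0.1, 0.2, -0.1]
finger_gap: 0.584
gripper_force: 0.0
```

Emit:
send_rows(
  commands="50 0 0 0.05 0;50 0 0 0 0;50 0 0 0 0",
)

```text
t: 5.93
tcp_pos: [0.4651, 0.3316, 0.0105]
tool_rot: [0.018, 1.0, -0.0, -0.0]
force: [-0.7, 0.1, 0.1]
finger_gap: 0.586
gripper_force: 0.0
```

Emit:
send_rows(
  commands="50 0 0 0.03 0;50 0 0 0 0;50 0 0 0 0",
)

```text
t: 6.18
tcp_pos: [0.4651, 0.3316, 0.01]
tool_rot: [0.018, 1.0, -0.0, -0.0]
force: [0.0, 1.1, -0.6]
finger_gap: 0.584
gripper_force: 0.0
```

Emit:
send_rows(
  commands="50 0 0 0.05 0;50 0 0 0 0;50 0 0 0 0",
)

```text
t: 6.43
tcp_pos: [0.4651, 0.3316, 0.0089]
tool_rot: [0.018, 1.0, -0.0, -0.0]
force: [0.1, -0.1, 0.4]
finger_gap: 0.588
gripper_force: 0.0
```

Emit:
send_rows(
  commands="50 0 0 0.05 0;50 0 0 0 0;50 0 0 0 0",
)

```text
t: 6.68
tcp_pos: [0.4651, 0.3316, 0.0079]
tool_rot: [0.018, 1.0, -0.0, -0.0]
force: [-0.3, 0.1, 0.2]
finger_gap: 0.58
gripper_force: 0.0
```

Run:
```python
from h import *
snap('scene','f0.png');snap('side','f1.png');snap('wrist','f2.png')
a=cv2.resize(cv2.imread('pics/f0.png')[110:190,170:290],(450,300),interpolation=2)
b=cv2.resize(cv2.imread('pics/f2.png'),(400,300));cv2.imwrite('pics/f.png',np.hstack([a,b])[:, :800])
print(readout.sense()['force'])
```

```text
[-0.34875031  0.63990135  0.82444258]
```

View pics/f.png

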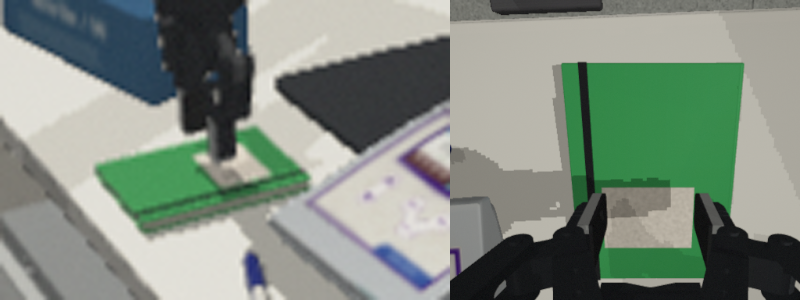

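The fingertips are just above the book at the label, one on each side. I'll keep feeling down.

Emit:
send_rows(
  commands="50 0 0 0.05 0;50 0 0 0 0;50 0 0 0 0",
)

```text
t: 7.08
tcp_pos: [0.4651, 0.3316, 0.0069]
tool_rot: [0.018, 1.0, -0.0, -0.0]
force: [-0.5, 0.4, -0.2]
finger_gap: 0.585
gripper_force: 0.0
```

Emit:
send_rows(
  commands="50 0 0 0.05 0;50 0 0 0 0;50 0 0 0 0",
)

```text
t: 7.33
tcp_pos: [0.465, 0.3316, 0.0059]
tool_rot: [0.018, 1.0, -0.0, -0.0]
force: [-0.1, 0.4, -0.7]
finger_gap: 0.586
gripper_force: 0.0
```

Emit:
send_rows(
  commands="50 0 0 0.05 0;50 0 0 0 0;50 0 0 0 0",
)

```text
t: 7.58
tcp_pos: [0.465, 0.3316, 0.0049]
tool_rot: [0.018, 1.0, -0.0, -0.0]
force: [0.6, 0.4, -0.2]
finger_gap: 0.588
gripper_force: 0.0
```

Emit:
send_rows(
  commands="50 0 0 0.05 0;50 0 0 0 0;50 0 0 0 0",
)

```text
t: 7.83
tcp_pos: [0.4651, 0.3316, 0.004]
tool_rot: [0.018, 1.0, -0.0, -0.0]
force: [-0.2, 0.6, 0.4]
finger_gap: 0.589
gripper_force: 0.0
```

Emit:
send_rows(
  commands="50 0 0 0.05 0;50 0 0 0 0;50 0 0 0 0",
)

```text
t: 8.08
tcp_pos: [0.4651, 0.3316, 0.003]
tool_rot: [0.018, 1.0, -0.0, -0.0]
force: [0.7, -0.6, 0.9]
finger_gap: 0.581
gripper_force: 0.0
```

Run:
```python
from h import *
r=readout.sense();print(r['force'],r['tau'],r['tcp_pos'])
```

```text
[ 0.67164551 -0.55948536  0.87480634] [-2.99989122e-03 -4.47781384e+01 -8.66067231e+00 -3.91246940e-04
 -5.18849738e-04  1.42946510e-05] [0.46507769 0.33163138 0.00295951]
```

Emit:
send_rows(
  commands="50 0 0 0.05 0;50 0 0 0 0;50 0 0 0 0",
)

```text
t: 8.33
tcp_pos: [0.4651, 0.3316, 0.0019]
tool_rot: [0.018, 1.0, -0.0, -0.0]
force: [-0.1, -0.7, 0.1]
finger_gap: 0.588
gripper_force: 0.0
```

Emit:
send_rows(
  commands="50 0 0 0.05 0;50 0 0 0 0;50 0 0 0 0",
)

```text
t: 8.58
tcp_pos: [0.4651, 0.3316, 0.001]
tool_rot: [0.018, 1.0, -0.0, -0.0]
force: [-0.1, -0.5, 0.1]
finger_gap: 0.585
gripper_force: 0.0
```

Run:
```python
from h import *
r=readout.sense();print(r['force'],r['tau'],r['tcp_pos'])
snap('scene','g0.png');snap('side','g1.png')
a=cv2.resize(cv2.imread('pics/g0.png')[125:175,190:257],(402,300),interpolation=0)
b=cv2.resize(cv2.imread('pics/g1.png')[125:175,205:271],(396,300),interpolation=0);cv2.imwrite('pics/g.png',np.hstack([a,b]))
```

```text
[-0.105289   -0.48543987  0.10865774] [-2.73113597e-03 -4.48267651e+01 -8.57866824e+00 -3.59767300e-04
 -4.88095084e-04  3.71171689e-05] [0.46511353 0.33162271 0.00097444]
```

View pics/g.png

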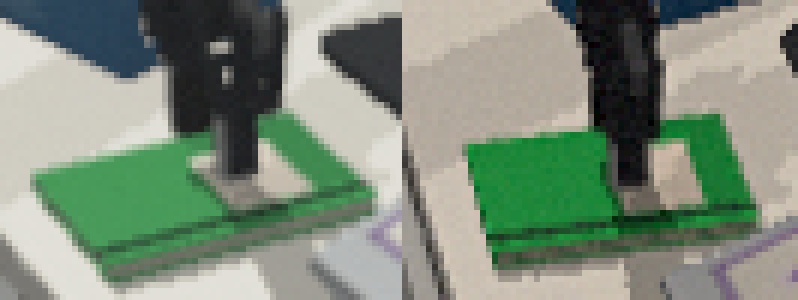

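Run:
```python
from h import *
for n,uv in(('scene',(190+237/6,125+178/6)),('side',(205+630/6-402/6,125+185/6))):
    s=cams.snapshot(n)
    for z in(.012,.016,.02,.025,.03):print(n,z,ground(s,[uv],z)[0])
```

```text
scene 0.012 [0.47575198 0.32346792 0.012     ]
scene 0.016 [0.47258888 0.31691876 0.016     ]
scene 0.02 [0.46942577 0.3103696  0.02      ]
scene 0.025 [0.46547189 0.30218315 0.025     ]
scene 0.03 [0.46151801 0.29399671 0.03      ]
side 0.012 [0.47109975 0.32353246 0.012     ]
side 0.016 [0.46992748 0.31810935 0.016     ]
side 0.02 [0.46875521 0.31268625 0.02      ]
side 0.025 [0.46728986 0.30590736 0.025     ]
side 0.03 [0.46582452 0.29912848 0.03      ]
```

By triangulation the tip is still about 8–10 mm above the book. I'll continue down.

Emit:
send_rows(
  commands="50 0 0 0.1 0;50 0 0 0.1 0;50 0 0 0 0;50 0 0 0 0",
)

```text
t: 9.12
tcp_pos: [0.4649, 0.3316, -0.0032]
tool_rot: [0.018, 1.0, -0.0, -0.0]
force: [0.1, -0.1, 0.8]
finger_gap: 0.581
gripper_force: 0.0
```

Emit:
send_rows(
  commands="50 0 0 0.06 0;50 0 0 0 0",
)

```text
t: 9.28
tcp_pos: [0.465, 0.3316, -0.0044]
tool_rot: [0.018, 1.0, -0.0, -0.0]
force: [-0.7, -0.6, -0.7]
finger_gap: 0.583
gripper_force: 0.0
```

Emit:
send_rows(
  commands="50 0 0 0.06 0;50 0 0 0 0",
)

```text
t: 9.45
tcp_pos: [0.465, 0.3316, -0.0056]
tool_rot: [0.018, 1.0, -0.0, -0.0]
force: [0.5, -0.6, -0.8]
finger_gap: 0.581
gripper_force: 0.0
```

Emit:
send_rows(
  commands="50 0 0 0.06 0;50 0 0 0 0",
)

```text
t: 9.62
tcp_pos: [0.465, 0.3316, -0.0068]
tool_rot: [0.018, 1.0, -0.0, -0.0]
force: [-0.1, -0.1, 0.2]
finger_gap: 0.584
gripper_force: 0.0
```

Emit:
send_rows(
  commands="50 0 0 0.05 0;50 0 0 0 0",
)

```text
t: 9.78
tcp_pos: [0.465, 0.3316, -0.0077]
tool_rot: [0.018, 1.0, -0.0, -0.0]
force: [-0.2, 0.4, 0.6]
finger_gap: 0.582
gripper_force: 0.0
```

Emit:
send_rows(
  commands="50 0 0 0.05 0;50 0 0 0 0",
)

```text
t: 9.95
tcp_pos: [0.465, 0.3316, -0.0087]
tool_rot: [0.018, 1.0, -0.0, -0.0]
force: [0.8, -0.4, -0.5]
finger_gap: 0.584
gripper_force: 0.0
```

Run:
```python
from h import *
r=readout.sense();print(r['force'],r['tau'],r['tcp_pos'])
snap('scene','i0.png');snap('side','i1.png')
a=cv2.resize(cv2.imread('pics/i0.png')[125:175,190:257],(402,300),interpolation=0)
b=cv2.resize(cv2.imread('pics/i1.png')[125:175,205:271],(396,300),interpolation=0);cv2.imwrite('pics/i.png',np.hstack([a,b]))
```

```text
[ 0.79379087 -0.42891924 -0.52187577] [-1.03834283e-02 -4.51387203e+01 -8.24861348e+00 -5.44318152e-05
 -1.81327126e-02 -1.03279118e-05] [ 0.46503217  0.33158591 -0.00874761]
```

View pics/i.png

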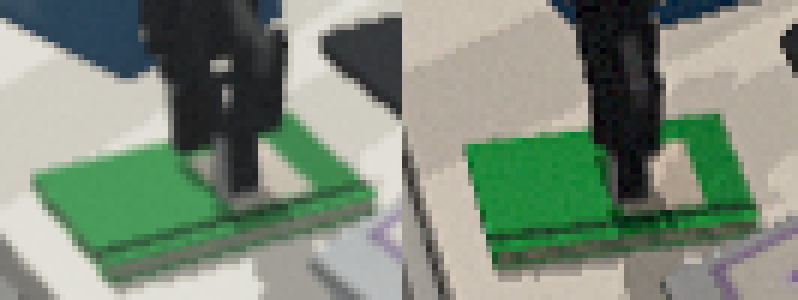

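The tip has almost met its shadow, so contact is near.

Emit:
send_rows(
  commands="50 0 0 0.04 0;50 0 0 0 0",
)

```text
t: 10.22
tcp_pos: [0.4651, 0.3316, -0.0095]
tool_rot: [0.018, 1.0, -0.0, -0.0]
force: [-0.4, -0.3, 0.1]
finger_gap: 0.583
gripper_force: 0.0
```

Emit:
send_rows(
  commands="50 0 0 0.04 0;50 0 0 0 0",
)

```text
t: 10.38
tcp_pos: [0.4651, 0.3316, -0.0103]
tool_rot: [0.018, 1.0, -0.0, -0.0]
force: [1.0, 0.3, -0.9]
finger_gap: 0.587
gripper_force: 0.0
```

Emit:
send_rows(
  commands="50 0 0 0.04 0;50 0 0 0 0",
)

```text
t: 10.55
tcp_pos: [0.4651, 0.3316, -0.0111]
tool_rot: [0.018, 1.0, -0.0, -0.0]
force: [-0.3, 0.1, 0.2]
finger_gap: 0.585
gripper_force: 0.0
```

Emit:
send_rows(
  commands="50 0 0 0.04 0;50 0 0 0 0",
)

```text
t: 10.72
tcp_pos: [0.465, 0.3316, -0.0119]
tool_rot: [0.018, 1.0, -0.0, -0.0]
force: [0.3, 0.0, -0.5]
finger_gap: 0.585
gripper_force: 0.0
```

Emit:
send_rows(
  commands="50 0 0 0.04 0;50 0 0 0 0",
)

```text
t: 10.88
tcp_pos: [0.4651, 0.3316, -0.0127]
tool_rot: [0.018, 1.0, -0.0, -0.0]
force: [0.1, 0.9, -0.1]
finger_gap: 0.582
gripper_force: 0.0
```

Emit:
send_rows(
  commands="50 0 0 0.04 0;50 0 0 0 0",
)

```text
t: 11.05
tcp_pos: [0.465, 0.3316, -0.0135]
tool_rot: [0.018, 1.0, -0.0, -0.0]
force: [0.7, 0.6, -0.3]
finger_gap: 0.586
gripper_force: 0.0
```

Emit:
send_rows(
  commands="50 0 0 0.04 0;50 0 0 0 0",
)

```text
t: 11.22
tcp_pos: [0.4652, 0.3317, -0.014]
tool_rot: [0.018, 1.0, 0.0, 0.0]
force: [-0.5, 0.3, 1.7]
finger_gap: 0.585
gripper_force: 0.8
```

Emit:
send_rows(
  commands="50 0 0 0.04 0;50 0 0 0 0",
)

```text
t: 11.38
tcp_pos: [0.4652, 0.3317, -0.0141]
tool_rot: [0.018, 1.0, 0.0, 0.0]
force: [-1.0, 0.1, 6.7]
finger_gap: 0.585
gripper_force: 3.6
```

Emit:
send_rows(
  commands="50 0 0 0.04 0;50 0 0 0 0",
)

```text
t: 11.55
tcp_pos: [0.4652, 0.3317, -0.0141]
tool_rot: [0.018, 1.0, 0.0, 0.0]
force: [-2.7, -1.0, 13.1]
finger_gap: 0.586
gripper_force: 6.2
```

Contact with 13 N of downward force. Dragging half the distance first.

Emit:
send_rows(
  commands="50 0.15 0 0 -0.05;50 0.3 0 0 -0.05;50 0.4 0 0 -0.05;50 0.4 0 0 -0.05;50 0.4 0 0 -0.05;50 0.3 0 0 -0.05;50 0.05 0 0 0;50 0 0 0 0",
)

```text
t: 12.22
tcp_pos: [0.429, 0.3343, -0.014]
tool_rot: [0.007, 1.0, 0.002, 0.004]
force: [3.2, 0.3, 9.4]
finger_gap: 0.587
gripper_force: 4.1
```

Run:
```python
from h import *
for n in('scene','side'):
    v,f=book(cams.snapshot(n));print(n,v,np.degrees(v[2]),f)
```

```text
scene [ 0.45944181  0.3312572  -0.04142292] -2.3733583740582533 -0.9423241590214068
side [ 0.46028214  0.33497655 -0.02767104] -1.5854335741542227 -0.9489382900554206
```

The fingers slipped and the book hasn't moved, so I'll push from the far end with closed fingers instead. Checking clearance behind the book first.

Run:
```python
from h import *
a=cams.snapshot('scene');b=cams.snapshot('side')
print('instr back-left top scene z.0,.04,.06,.08',[ground(a,[(292,136)],z)[0].round(3).tolist() for z in(0,.04,.06,.08)])
print('side ',[ground(b,[(303,150)],z)[0].round(3).tolist() for z in(0,.04,.06,.08)])
print('front-left',ground(a,[(242,167)],.0)[0],ground(b,[(249,175)],.02)[0])
print('mat near corner',ground(a,[(244,132)],.005)[0],ground(b,[(269,137)],.005)[0],'post',ground(a,[(322,125)],.01)[0])
```

```text
instr back-left top scene z.0,.04,.06,.08 [[0.731, 0.353, 0.0], [0.682, 0.287, 0.04], [0.658, 0.254, 0.06], [0.633, 0.221, 0.08]]
side  [[0.681, 0.322, 0.0], [0.661, 0.269, 0.04], [0.65, 0.242, 0.06], [0.64, 0.215, 0.08]]
front-left [0.48297499 0.25714771 0.        ] [0.46399108 0.20836089 0.02      ]
mat near corner [0.59846628 0.4543097  0.005     ] [0.58754644 0.42062108 0.005     ] post [0.8630202  0.35605531 0.01      ]
```

Emit:
send_rows(
  commands="50 0 0 -1 0;50 0 0 -1 0;0 0 0 -1 -0.22;0 0 0 -0.5 0;0 -0.92 -0.02 0 0;0 -0.92 -0.02 0 0;0 -0.92 -0.02 0 0;0 -0.92 -0.02 0 0;0 -0.92 -0.02 0 0;0 -0.92 -0.02 0 0;0 -0.92 -0.02 0 0;0 0 0 0 0;0 0 0 0 0",
)

```text
t: 13.5
tcp_pos: [0.554, 0.3295, 0.0536]
tool_rot: [0.001, 1.0, -0.0, -0.0]
force: [-0.8, -0.5, 0.6]
finger_gap: -0.002
gripper_force: 0.0
```

Run:
```python
from h import *
r=readout.sense();print(r['t'],r['tcp_pos'],r['tool_rot'],r['finger_gap'])
for n in('scene','side'):
    v,f=book(snap(n,'j_'+n+'.png'));print(n,v,f)
a=cv2.resize(cv2.imread('pics/j_scene.png')[85:175,190:310],(400,300),interpolation=2)
b=cv2.resize(cv2.imread('pics/j_side.png')[85:175,200:320],(400,300),interpolation=2);cv2.imwrite('pics/j.png',np.hstack([a,b]))
```

```text
13.5 [0.55402926 0.32952769 0.05361233] [ 5.40944408e-04  9.99999780e-01 -6.89590333e-05 -3.77928318e-04] -0.0018333622573300122
scene [ 0.45965676  0.3309048  -0.03843417] -0.9423984312764262
side [ 0.45997579  0.33381706 -0.03278237] -0.9581524133157133
```

View pics/j.png

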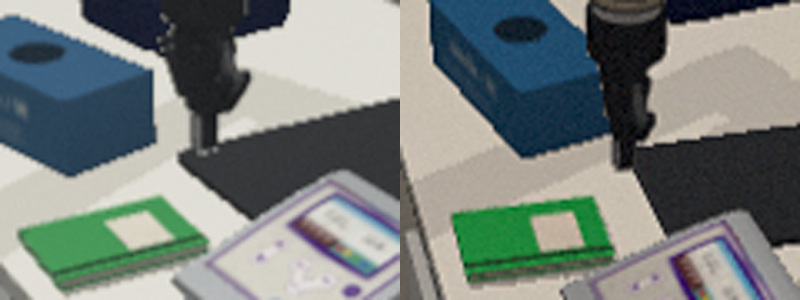

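The closed finger is behind the book, between it and the mat, and clear of the instrument and the blue box. Descending behind the far end.

Emit:
send_rows(
  commands="0 -0.2 0 0.75 0;0 0 0 0.75 0;0 0 0 0.45 0;0 0 0 0 0;0 0 0 0 0",
)

```text
t: 14.02
tcp_pos: [0.5566, 0.3297, 0.014]
tool_rot: [-0.0, 1.0, -0.0, -0.001]
force: [-0.2, -0.0, -0.1]
finger_gap: -0.002
gripper_force: 0.0
```

Emit:
send_rows(
  commands="0 0 0 0.1 0;0 0 0 0 0;0 0 0 0 0",
)

```text
t: 14.27
tcp_pos: [0.5583, 0.3301, 0.0137]
tool_rot: [-0.0, 1.0, 0.0, 0.0]
force: [-0.3, 0.6, -0.5]
finger_gap: -0.001
gripper_force: 0.0
```

Emit:
send_rows(
  commands="0 0 0 0.1 0;0 0 0 0 0;0 0 0 0 0",
)

```text
t: 14.52
tcp_pos: [0.558, 0.3299, 0.0114]
tool_rot: [-0.0, 1.0, 0.0, 0.0]
force: [0.4, 0.1, 0.5]
finger_gap: 0.0
gripper_force: 0.0
```

Emit:
send_rows(
  commands="0 0 0 0.1 0;0 0 0 0 0;0 0 0 0 0",
)

```text
t: 14.77
tcp_pos: [0.5578, 0.3299, 0.0091]
tool_rot: [-0.0, 1.0, -0.0, -0.0]
force: [0.3, 0.9, 0.1]
finger_gap: 0.001
gripper_force: 0.0
```

Emit:
send_rows(
  commands="0 0 0 0.1 0;0 0 0 0 0;0 0 0 0 0",
)

```text
t: 15.02
tcp_pos: [0.5578, 0.3298, 0.007]
tool_rot: [-0.0, 1.0, -0.0, -0.0]
force: [-0.4, -0.7, 0.1]
finger_gap: -0.003
gripper_force: 0.0
```

Emit:
send_rows(
  commands="0 0 0 0.1 0;0 0 0 0 0;0 0 0 0 0",
)

```text
t: 15.27
tcp_pos: [0.5578, 0.3299, 0.005]
tool_rot: [-0.0, 1.0, -0.0, -0.0]
force: [0.7, 0.4, -0.4]
finger_gap: -0.0
gripper_force: 0.0
```

Emit:
send_rows(
  commands="0 0 0 0.12 0;0 0 0 0 0",
)

```text
t: 15.43
tcp_pos: [0.5577, 0.3298, 0.0024]
tool_rot: [-0.0, 1.0, -0.0, -0.0]
force: [-0.7, 0.2, -0.9]
finger_gap: -0.0
gripper_force: 0.0
```

Emit:
send_rows(
  commands="0 0 0 0.12 0;0 0 0 0 0",
)

```text
t: 15.6
tcp_pos: [0.5577, 0.3298, -0.0]
tool_rot: [-0.0, 1.0, -0.0, -0.0]
force: [-1.0, 0.6, 0.5]
finger_gap: 0.005
gripper_force: 0.0
```

Emit:
send_rows(
  commands="0 0 0 0.12 0;0 0 0 0 0",
)

```text
t: 15.77
tcp_pos: [0.5577, 0.3298, -0.0024]
tool_rot: [-0.0, 1.0, -0.0, -0.0]
force: [0.1, -0.9, -0.4]
finger_gap: 0.001
gripper_force: 0.0
```

Emit:
send_rows(
  commands="0 0 0 0.12 0;0 0 0 0.12 0;0 0 0 0 0",
)

```text
t: 16.02
tcp_pos: [0.5576, 0.3298, -0.0074]
tool_rot: [-0.0, 1.0, -0.0, -0.0]
force: [-0.1, 0.5, 0.5]
finger_gap: 0.001
gripper_force: 0.0
```

Emit:
send_rows(
  commands="0 0 0 0.12 0;0 0 0 0 0",
)

```text
t: 16.18
tcp_pos: [0.5577, 0.3298, -0.0096]
tool_rot: [-0.0, 1.0, -0.0, -0.0]
force: [-0.3, -0.2, -0.0]
finger_gap: 0.001
gripper_force: 0.0
```

Emit:
send_rows(
  commands="0 0 0 0.12 0;0 0 0 0 0",
)

```text
t: 16.35
tcp_pos: [0.5577, 0.3298, -0.012]
tool_rot: [-0.0, 1.0, -0.0, -0.0]
force: [0.4, 0.5, -0.4]
finger_gap: -0.0
gripper_force: 0.0
```

Emit:
send_rows(
  commands="0 0 0 0.12 0;0 0 0 0 0",
)

```text
t: 16.52
tcp_pos: [0.5577, 0.3298, -0.0144]
tool_rot: [-0.0, 1.0, -0.0, -0.0]
force: [0.3, -0.1, -0.5]
finger_gap: 0.002
gripper_force: 0.0
```

Emit:
send_rows(
  commands="0 0 0 0.12 0;0 0 0 0 0",
)

```text
t: 16.68
tcp_pos: [0.5577, 0.3298, -0.0168]
tool_rot: [-0.0, 1.0, -0.0, -0.0]
force: [0.3, -0.7, -1.0]
finger_gap: 0.002
gripper_force: 0.0
```

Run:
```python
from h import *
print(readout.sense()['force'])
for n in('scene','side'): snap(n,'k_'+n+'.png')
a=cv2.resize(cv2.imread('pics/k_scene.png')[115:175,190:270],(400,300),interpolation=2)
b=cv2.resize(cv2.imread('pics/k_side.png')[115:175,210:290],(400,300),interpolation=2);cv2.imwrite('pics/k.png',np.hstack([a,b]))
```

```text
[ 0.25129684 -0.70482338 -1.04574904]
```

View pics/k.png

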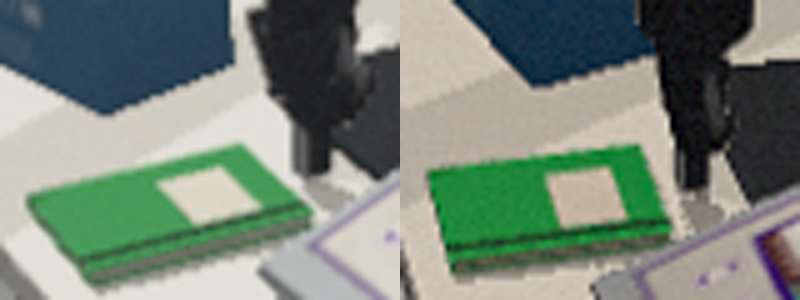

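The fingertip is behind the far end, a few mm above the bench. Feeling for the surface.

Emit:
send_rows(
  commands="0 0 0 0.12 0;0 0 0 0 0",
)

```text
t: 16.95
tcp_pos: [0.5578, 0.3298, -0.0191]
tool_rot: [-0.0, 1.0, -0.0, -0.0]
force: [-0.3, 0.2, 0.5]
finger_gap: -0.003
gripper_force: 0.0
```

Emit:
send_rows(
  commands="0 0 0 0.1 0;0 0 0 0 0",
)

```text
t: 17.12
tcp_pos: [0.5578, 0.3298, -0.0211]
tool_rot: [-0.0, 1.0, -0.0, -0.0]
force: [0.2, 0.6, 0.0]
finger_gap: 0.002
gripper_force: 0.0
```

Run:
```python
from h import *
a=cams.snapshot('scene');b=cams.snapshot('side');print(readout.sense()['force'])
for z in(0,.004,.008,.012,.016):print(z,ground(a,[(252,150.6)],z)[0],ground(b,[(210+290/5,115+190/5)],z)[0])
```

```text
[-0.39159781  0.37950261  0.65011866]
0 [0.55960586 0.33096231 0.        ] [5.60533201e-01 3.34769908e-01 1.11022302e-16]
0.004 [0.55591775 0.32449895 0.004     ] [0.55899463 0.32936825 0.004     ]
0.008 [0.55222965 0.31803559 0.008     ] [0.55745605 0.3239666  0.008     ]
0.012 [0.54854154 0.31157223 0.012     ] [0.55591748 0.31856494 0.012     ]
0.016 [0.54485343 0.30510887 0.016     ] [0.55437891 0.31316329 0.016     ]
```

Emit:
send_rows(
  commands="0 0.2 0 0 0;0 0.25 0 0 0;0 0.3 0 0 0;0 0.3 0 0 0;0 0.3 0 0 0;0 0.3 0 0 0;0 0.3 0 0 0;0 0.3 0 0 0;0 0.25 0 0 0;0 0.2 0 0 0;0 0.1 0 0 0;0 0.1 0 0 0;0 0 0 0 0",
)

```text
t: 18.3
tcp_pos: [0.4995, 0.3299, -0.0208]
tool_rot: [-0.0, 1.0, -0.0, -0.0]
force: [0.1, -0.1, 0.1]
finger_gap: -0.001
gripper_force: 0.0
```

Run:
```python
from h import *
for n in('scene','side'):
    v,f=book(cams.snapshot(n));print(n,v,np.degrees(v[2]),f)
r=readout.sense();print(r['t'],r['tcp_pos'],r['force'])
```

```text
scene [ 0.41442508  0.33005604 -0.0220286 ] -1.262145686389419 -0.9526932899930346
side [ 0.4158738   0.33269056 -0.01543145] -0.8841570162580868 -0.9657419474958109
18.4 [ 0.49973067  0.32982173 -0.02080236] [-0.51869993  0.51272194 -0.00089347]
```

Emit:
send_rows(
  commands="0 -0.15 0 0 0;0 0 0.25 0 0;0 0.15 0 0 0;0 0.2 0 0 0;0 0.25 0 0 0;0 0.25 0 0 0;0 0.25 0 0 0;0 0.2 0 0 0;0 0.15 0 0 0;0 0.1 0 0 0;0 0 0 0 0;0 0 0 0 0",
)

```text
t: 19.4
tcp_pos: [0.4713, 0.3347, -0.0209]
tool_rot: [-0.0, 1.0, -0.0, -0.001]
force: [0.3, 0.1, 0.5]
finger_gap: 0.002
gripper_force: 0.0
```

```bash
cat > m.py <<'E'
from h import *
for n in('scene','side'):
    v,f=book(cams.snapshot(n));print(n,v,np.degrees(v[2]),f)
r=readout.sense();print(r['t'],r['tcp_pos'],r['force'])
E
python3 m.py
```

```text
scene [ 0.38663974  0.32708046 -0.01022138] -0.5856420081708252 -0.9444381895969376
side [0.38746859 0.33027006 0.01545605] 0.8855667150194017 -0.965662100456621
19.5 [ 0.47160119  0.33475477 -0.02092434] [-0.086264   -0.57865895  0.10008159]
```

Yaw is about 0 and the centre is at 0.387. Pushing the last 5–6 mm, then retreating.

Emit:
send_rows(
  commands="0 0.1 0 0 0;0 0.1 0 0 0;0 0.08 0 0 0;0 0 0 0 0;0 0 0 0 0",
)

```text
t: 19.92
tcp_pos: [0.4659, 0.3348, -0.0208]
tool_rot: [-0.0, 1.0, -0.0, -0.0]
force: [-0.1, -0.9, 0.6]
finger_gap: -0.003
gripper_force: 0.0
```

```bash
python3 m.py
```

```text
scene [0.3818546  0.32703439 0.01387314] 0.7948722472144367 -0.945362205603304
side [0.38221021 0.3305467  0.01069696] 0.6128906483175445 -0.9634850233914576
20.0167 [ 0.46608176  0.33482393 -0.02082111] [ 0.29736652  0.39852745 -0.23184371]
```

Emit:
send_rows(
  commands="0 -0.3 0 0 0;0 -0.5 0 0 0;0 -0.3 0 0 0;0 0 0 -0.5 0;0 0 0 -1 0;0 0 0 -1 0;0 0 0 -1 0;0 0 0 -1 0;0 0 0 -1 0;0 0 0 -1 0;0 0 0 0 0;0 0 0 0 0",
)

```text
t: 21.02
tcp_pos: [0.4893, 0.3352, 0.1109]
tool_rot: [-0.0, 1.0, 0.001, 0.002]
force: [-0.7, 0.3, -0.5]
finger_gap: 0.002
gripper_force: 0.0
```

```bash
python3 m.py
```

```text
scene [0.38115131 0.32731603 0.01496771] 0.8575865964886135 -0.9444847807874895
side [-0.12448601  1.14284482 -0.85086337] -48.750880095130796 -0.16696104158255956
21.1167 [0.48771912 0.33452256 0.10870157] [-0.95931463 -0.60175386 -0.26853159]
```

```bash
python3 -c "
from h import *
print(sign_off())"
```

```text
the job is handed in; nothing more can be done
None
```

I handed the job in at about 21 s: the green notebook lies flat with its near end about 5 cm over the front edge, square to within about 1°. The gripper is lifted clear and never went near the blue or red notebook. After the lift only the scene camera confirmed the pose; the side-camera fit failed.

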